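# Return the mixed stone carvings to their stock trays

### The job

Put the finished stone carvings on the bench back into their stock trays: the two round slate medallions in the red-felt tray, the two oblong plaques in the blue-felt tray and the elephant in the green-felt tray, each in a bay of its own, resting flat on the felt with the carved face up (the elephant standing on its plinth). The stone chips easily, so set each piece down gently and never let it fall, and leave the copper bowl and the hammer where they are.

Things in the scene. Friction and masses are not known exactly. Their poses are not given: they have to be found in the camera images.
- medallion_lotus: Round medallion of almost black slate, 58 mm across, 20 mm thick, lying flat with its carved face up: an eight-petalled flower cut in lighter lines; about 140 g. Origin at the centre of the underside, z up through the carved face; yaw is random and does not matter (round). Lies anywhere among the other carvings and the bowl.
- medallion_wheel: Round medallion of dark grey slate, 58 mm across, 20 mm thick, lying flat with its carved face up: an eight-spoked wheel cut in lighter lines; about 140 g. Origin at the centre of the underside, z up through the carved face; yaw is random and does not matter (round). Lies anywhere among the other carvings and the bowl.
- plaque_diamond: Diamond-patterned oblong plaque of pale grey-green stone, 70 mm long (its x axis) by 50 mm wide (its y axis) by 20 mm thick, lying flat with its carved face up, about 180 g. Origin at the centre of the underside, z up through the carved face; starts with its long side within 0.5 rad of world x. Lies anywhere among the other carvings and the bowl.
- plaque_bars: Bar-patterned (five short bars across) oblong plaque of pale grey-green stone, 70 mm long (its x axis) by 50 mm wide (its y axis) by 20 mm thick, lying flat with its carved face up, about 180 g. Origin at the centre of the underside, z up through the carved face; starts with its long side within 0.5 rad of world x. Lies anywhere among the other carvings and the bowl.
- elephant: Ivory-coloured stone elephant on its plinth, 56 mm high, about 100 g. Plinth 64 mm (its x axis) by 34 mm (its y axis) by 8 mm high; above it the body, to be gripped across, is 30 mm wide (y), from 8 to 48 mm up and from x = -12 to +26 mm; head towards -x. Origin at the centre of the underside, z up; x starts within 0.5 rad of world x. Lies anywhere among the other carvings and the bowl.
- tray_red: Shallow hardwood tray lined with red felt, with one cross wall and two bays, each 88 mm (x) by 87 mm (y), bay centres at y = -46.5 and +46.5 mm, x = 0. 196 mm (y) by 104 mm (x) outside. Felt top 5 mm above the bench; rim (8 mm thick) and cross walls (6 mm) reach 12 mm above the bench. Origin at the middle of its underside; z up, x within 0.15 rad of world x. Cannot be shifted.
- tray_blue: Shallow hardwood tray lined with blue felt, with one cross wall and two bays, each 88 mm (x) by 87 mm (y), bay centres at y = -46.5 and +46.5 mm, x = 0. 196 mm (y) by 104 mm (x) outside. Felt top 5 mm above the bench; rim (8 mm thick) and cross walls (6 mm) reach 12 mm above the bench. Origin at the middle of its underside; z up, x within 0.15 rad of world x. Cannot be shifted.
- tray_green: Shallow hardwood tray lined with green felt, with two cross walls and three bays, each 88 mm (x) by 56 mm (y), bay centres at y = -62, 0 and +62 mm, x = 0. 196 mm (y) by 104 mm (x) outside. Felt top 5 mm above the bench; rim (8 mm thick) and cross walls (6 mm) reach 12 mm above the bench. Origin at the middle of its underside; z up, x within 0.15 rad of world x. Cannot be shifted.
- bowl: Small empty copper bowl, 76 mm across the rim, 36 mm high, standing loose among the carvings; not part of the job. Origin at the centre of its underside.
- hammer: Carver's club hammer lying near the trays: square steel head 95 mm long and 38 mm high, wooden handle, 0.85 kg; not part of the job. Origin at the centre of the head's underside; the head's length lies along its y axis, the 205 mm handle runs along its -x, away from the robot. On the other side, beyond the trays, lies a half-carved slab that cannot move, 50 mm high.
Mind the look-alikes: they are no part of the job. What is shaped like the plaque_diamond but purple is not meant. Several things look just like the elephant: the one meant starts farthest from the robot's base.

How it is judged:
By the outcome, as a careful person would: the job done as asked, in the order asked, and still so for the second after the job is handed in, with the robot touching nothing.
It also fails if it takes over 120 s, if anything falls off the work surface, if the arm or the gripper's body presses on something with over 40 N, if the wrist force passes 120 N, or if a joint passes its speed limit or range.

### The arm

A 7-joint arm with a two-finger parallel gripper is mounted at the origin on the work surface. World frame = base frame: x ahead of the robot, y to its left, z up, the work surface at z = 0. Lengths are in m, angles in rad, forces in N, time in s.
With the tool pointing down it reaches from about 0.35 to 0.9 m from the base axis. Payload 8.1 kg.
Tool frame: the origin (TCP) lies between the finger pads; the fingertips stand ctrl.tcp_to_tips ahead of it and the grasp point (between the pads) lies 3 mm ahead of it (ctrl.tcp_to_tips is the distance from the TCP to the fingertips, in m); z points along the fingers, y is the line along which they close (so a half turn about z gives the same grasp; the last joint's range is limited). The gripper opens to 92 mm and grips with 3 to 60 N. Pads are 19 mm wide; open, the fingers measure 130 mm over their backs; the gripper's body (75 mm by 190 mm) begins 47 mm behind the grasp point.
Start: joints at [1.19, 0.434, 0.025, 1.573, -0.012, 1.134, -0.075], TCP at [0.171, -0.601, 0.249] pointing down, gripper open.
Joint ranges: [-2.62, 2.62], [-0.44, 2.09], [-1.27, 1.32], [0.08, 2.57], [-1.32, 4.46], [0.12, 2], [-2.74, 2.74]. Speed limits (rad/s): [2.22, 2.22, 3.01, 3.01, 3.14, 3.14, 3.14].

### API

Orientations are given as a 3x3 rotation matrix whose columns are the frame's x, y, z axes.
In Python, from plant import ctrl gives the robot as it stands. The module is installed in compiled form; this text tells all that it offers.
- The arm moves only by the tool creep_tool, called after "Emit:" as a command line: name --argument value ..., lists and objects as JSON in quotes. Schema: {"type":"object","properties":{"rows":{"type":"object","properties":{"steps":{"type":"array","items":{"type":"array","items":{"type":"number"},"minItems":5,"maxItems":5},"minItems":1,"maxItems":8}},"additionalProperties":false,"required":["steps"]},"squeeze":{"type":"number"},"only":{"type":"string"},"quiet":{"type":"boolean"},"lines":{"type":"string"}},"required":["rows"],"additionalProperties":false}. rows is an object whose key "steps" holds a list of rows, 1 to 8 of them, each of 5 numbers: dx, dy, dz in m, then a turn about the tool's z in rad, then the finger opening in m; each row is the pose to reach, as a shift and turn from the pose commanded when the call began, along the tool's axes at that moment; what a row does not reach only later rows make up. A row lasts 1/8 s, in which the tool goes at most 0.0625 m and 0.188 rad, less where a joint would pass 70% of its speed; a pose out of reach is approached as far as the arm can. The fingers move at their own pace and stop on an object; squeeze is the grip in N (left out, the last holds). Time passes only in rows, so rows that do not move let the fingers close. The tool returns the time, the measured TCP pose, the force, the opening and the grip force at its end. only (a regular expression) keeps the lines of the reply that match it, lines (a string "A,B") keeps lines A to B, and quiet returns only ok. Input that does not fit is refused with a message, and nothing moves.
- ctrl.sense(): the state, without advancing time (a new reading comes with each control period).
- ctrl.read_camera(name): name is "scene" or "side" or "wrist"; returns the picture (400x640x3 uint8, red, green, blue); there is no depth.
- ctrl.camera_info(name): a dict with "vfov" (degrees; the focal length in pixels is half the picture's height over the tangent of half this angle, whatever the lens; pixels are square), "cx", "cy" (the principal point, pixels), "position" and "orientation" of the camera in the world. Camera axes: x right, y down, z forward; pixel columns grow to the right and rows downward; lengths in m; the calibration is good to about 2 mm. A picture is of the moment at which its call begins: read the wrist's pose just before it. camera_info takes no time and is no camera call; for the wrist camera it gives the pose at the moment of the call.
- ctrl.close_job(): hands the job in; it is judged then, once.
The state is a dict: "time_s": time; "joint_pos": joint angles; "qvel": joint speeds; "tau": joint torques, N m; "tcp_pos": TCP position; "tcp_rot": TCP orientation; "force": force on the tool from outside, world axes, zero at the start; "torque": the same for the moment, N m; "gripper_width": finger opening in m; "finger_force": force on a finger pad.
Only numpy, scipy, OpenCV 4.12 (cv2) and the standard library are available. Lean on these libraries where they do the work, as an engineer would, in place of code of your own. Each camera call takes 0.05 s, during which the arm holds its last target. There are 200 camera calls.

## Working session

There is one attempt and no reset: what is moved stays moved. The work goes in short steps, Python scripts to look and compute and a tool call to move; the robot and the scene stay as the last step left them, time stands still between calls to the robot, and variables do not carry over. Pictures are saved under pics/ and viewed, at most 14 in all, crops included, and the job is handed in when it is done.

```bash
mkdir -p pics; ls; python3 - <<'E'
from plant import ctrl
import cv2,numpy as np
np.set_printoptions(precision=4,suppress=True)
print(ctrl.tcp_to_tips, ctrl.sense())
for n in("scene","side","wrist"):
    print(n,ctrl.camera_info(n))
    cv2.imwrite(f"pics/{n}0.png",ctrl.read_camera(n)[:,:,::-1])
E
```

```text
pics
0.022 {'time_s': 0.0, 'joint_pos': array([ 1.1904,  0.4353,  0.025 ,  1.5741, -0.0116,  1.134 , -0.0751]), 'qvel': array([ 0.0005,  0.0016, -0.0008,  0.0014, -0.0011, -0.    ,  0.0002]), 'tau': array([ -0.0001, -66.7847,   0.9848, -31.446 ,  -0.0605,   0.0432,
         0.0002]), 'tcp_pos': array([ 0.1712, -0.6006,  0.2479]), 'tcp_rot': array([[ 0.9617,  0.2741, -0.0006],
       [ 0.2741, -0.9617,  0.0015],
       [-0.0001, -0.0016, -1.    ]]), 'force': array([0.9401, 0.1351, 0.3131]), 'torque': array([ 0.0467, -0.0116,  0.0568]), 'finger_force': 0.0, 'gripper_width': 0.09200133791294227}
scene {'vfov': 54.170074141980045, 'cx': 321.02017988311, 'cy': 197.94264261927597, 'position': array([1.0803, 0.4201, 0.6292]), 'orientation': array([[-0.5687,  0.5248, -0.6334],
       [ 0.8224,  0.3492, -0.4491],
       [-0.0145, -0.7763, -0.6302]])}
side {'vfov': 49.41995527194207, 'cx': 323.1882513287834, 'cy': 196.55096946952023, 'position': array([0.1771, 0.625 , 0.7208]), 'orientation': array([[-0.8796, -0.3308,  0.3418],
       [-0.4756,  0.6121, -0.6317],
       [-0.0002, -0.7183, -0.6958]])}
wrist {'vfov': 59.01961577079098, 'cx': 318.9599204870594, 'cy': 202.98977033771743, 'position': array([ 0.2413, -0.581 ,  0.3829]), 'orientation': array([[ 0.2729, -0.926 , -0.2609],
       [-0.962 , -0.2629, -0.0733],
       [-0.0007,  0.271 , -0.9626]])}
```

View pics/scene0.png

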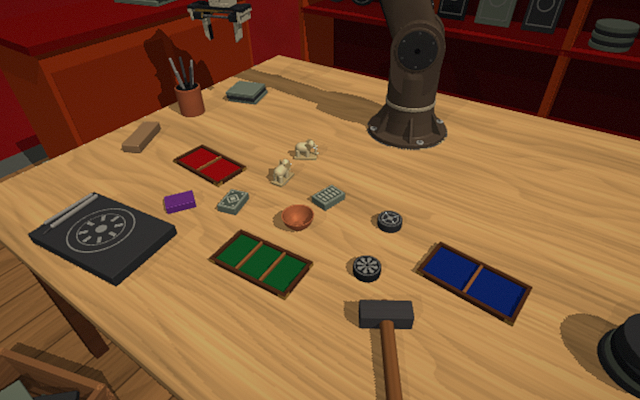

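View pics/side0.png

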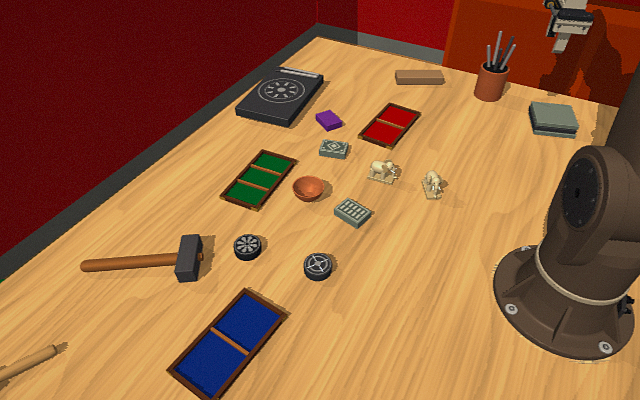

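Scene view: medallions at (390,220) and (367,268), bars plaque at (328,196), diamond plaque at (233,201), purple decoy at (180,202). The elephants are at (282,172) and (306,149), the bowl is at (298,217), and the red, green and blue trays are at (210,165), (262,263) and (474,281). The same things show in the side view: medallions (247,247) and (318,266), bars (354,212), diamond (334,149), elephants (382,170) and (432,183).

Next I'll do the geometry.

```bash
cat > h.py <<'E'
from plant import ctrl
import cv2,numpy as np
np.set_printoptions(precision=4,suppress=True)
def ray(info,px):
    px=np.atleast_2d(np.asarray(px,float)); f=200/np.tan(np.radians(info["vfov"]/2))
    d=np.c_[(px[:,0]-info["cx"])/f,(px[:,1]-info["cy"])/f,np.ones(len(px))]@info["orientation"].T
    return info["position"],d/np.linalg.norm(d,axis=1,keepdims=True)
def plane(info,px,z):
    o,d=ray(info,px); return o+d*((z-o[2])/d[:,2])[:,None]
def tri(i1,p1,i2,p2):
    A=np.zeros((3,3));b=np.zeros(3)
    for i,p in((i1,p1),(i2,p2)):
        o,d=ray(i,p);M=np.eye(3)-np.outer(d[0],d[0]);A+=M;b+=M@o
    x=np.linalg.solve(A,b)
    gap=[np.linalg.norm(np.cross(x-ray(i,p)[0],ray(i,p)[1][0])) for i,p in((i1,p1),(i2,p2))]
    return x,sum(gap)
def project(info,P):
    f=200/np.tan(np.radians(info["vfov"]/2));c=(np.atleast_2d(P)-info["position"])@info["orientation"]
    return c[:,:2]/c[:,2:]*f+[info["cx"],info["cy"]]
def shot(n):
    i=ctrl.camera_info(n); return i,ctrl.read_camera(n)
def blobs(mask,amin):
    cs=cv2.findContours(mask.astype(np.uint8),cv2.RETR_EXTERNAL,cv2.CHAIN_APPROX_NONE)[0]
    return sorted([c for c in cs if cv2.contourArea(c)>amin],key=cv2.contourArea,reverse=True)
def delta(pos,yawy=None):
    "shift in tool axes to world TCP pos; turn so that tool y lies along world angle yawy (mod pi)"
    s=ctrl.sense();R=s["tcp_rot"];print("tool shift",R.T@(np.array(pos)-s["tcp_pos"]))
    if yawy is not None:
        v=R.T@[np.cos(yawy),np.sin(yawy),0];a=np.arctan2(-v[0],v[1]);a=(a+np.pi/2)%np.pi-np.pi/2
        print("turn",a,"q7",s["joint_pos"][6])
E
python3 - <<'E'
from h import *
S,D=ctrl.camera_info("scene"),ctrl.camera_info("side")
P=dict(wheelA=((390,218),(318,264)),lotB=((367,266),(247,245)),bars=((328,195),(354,211)),dia=((233,200),(334,148)),eleph1=((282,170),(382,170)),eleph2=((306,149),(432,183)),bowl=((298,212),(310,185)),
 red=((210,165),(390,125)),green=((262,263),(259,180)),blue=((474,281),(230,342)),ham=((386,307),(190,250)),purple=((180,200),(329,119)),slab=((102,235),(281,92)))
for k,(a,b) in P.items(): print(k,*tri(S,a,D,b))
E
```

```text
wheelA [0.439  0.1614 0.0183] 0.002335854162706753
lotB [0.5941 0.188  0.0163] 0.0017599651081931426
bars [ 0.4413 -0.0108  0.0125] 0.001175427390178748
dia [ 0.5888 -0.1975  0.0113] 0.002405556036004253
eleph1 [ 0.4365 -0.161   0.0261] 0.00576674990990265
eleph2 [ 0.3134 -0.1727  0.0251] 0.003068261734345413
bowl [ 0.5579 -0.0154  0.0379] 0.0014008505967335926
red [ 0.502  -0.3777  0.0015] 0.0007855820703282568
green [ 0.6989 -0.0061  0.0011] 0.002019851910837915
blue [0.4985 0.3774 0.004 ] 0.002342159882772076
ham [0.6743 0.2687 0.0374] 0.0030051239462515218
purple [ 0.663  -0.3089  0.0121] 0.0009806301545029475
slab [ 0.8491 -0.3451  0.0254] 0.005181360788210874
```

View pics/wrist0.png

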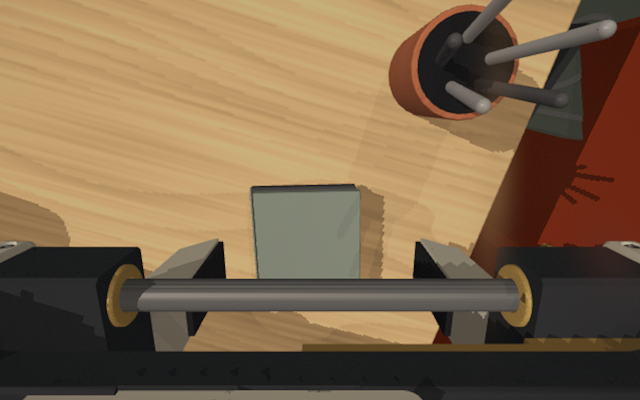

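The calibration agrees across the views to 1–3 mm. Candidates (scene pixels):
- **Medallions:** (390,220) and (367,268). The carved slab at (102,235) and the black cylinder at (625,350) are not medallions.
- **Plaques:** (328,196) with bars and (233,201) with diamonds. The purple one at (180,202) is a decoy, and the slates at (246,92) are background.
- **Elephants:** (282,172) lies 0.465 m from the base and (306,149) lies 0.358 m, so the first is the one meant.

I'll check this in one close crop.

```bash
python3 - <<'E'
import cv2,numpy as np
s=cv2.imread("pics/scene0.png");d=cv2.imread("pics/side0.png")
def c(i,u,v): return cv2.resize(i[v-27:v+27,u-27:u+27],(195,195),interpolation=cv2.INTER_CUBIC)
S=[(390,220),(367,268),(328,196),(233,201),(282,172),(210,165),(262,263),(306,149)]
D=[(318,266),(247,247),(354,212),(334,149),(382,170),(390,125),(259,180),(432,183)]
r=lambda i,L:np.hstack([c(i,*p) for p in L])
cv2.imwrite("pics/crop.png",np.vstack([r(s,S[:4]),r(d,D[:4]),np.hstack([c(s,*S[4]),c(d,*D[4]),c(s,*S[7]),c(d,*D[7])])]))
for n,L,i in(("s",S,s),("d",D,d)):
    print(n,[cv2.cvtColor(i,cv2.COLOR_BGR2HSV)[v,u].tolist() for u,v in L])
E
```

```text
s [[19, 28, 74], [30, 23, 68], [39, 40, 83], [33, 42, 114], [20, 94, 190], [0, 232, 134], [68, 195, 77], [19, 95, 166]]
d [[0, 18, 71], [43, 18, 100], [29, 38, 162], [32, 33, 124], [19, 94, 190], [13, 169, 116], [71, 255, 85], [19, 95, 188]]
```

View pics/crop.png

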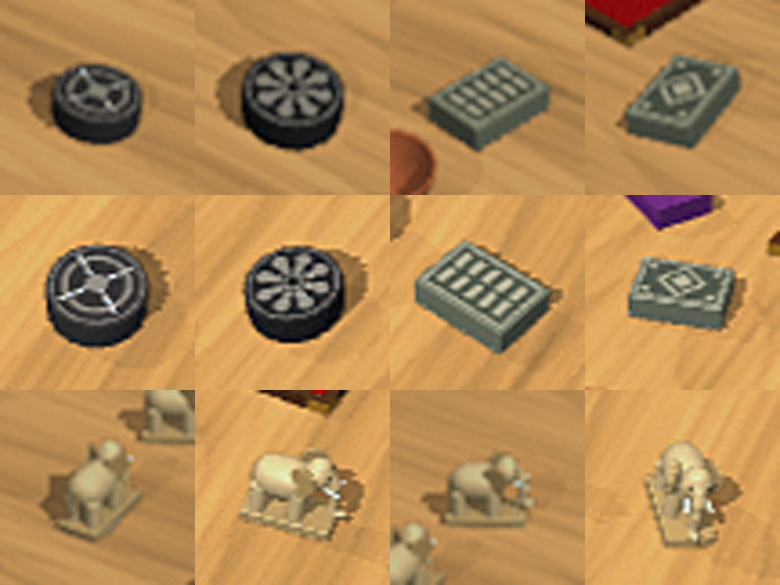

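The top rows show the four-armed and eight-petalled dark medallions, then the bars and diamond plaques. The bottom row shows the far elephant in both views, then the nearer one, which is not meant. Now precise poses from the two-view masks.

```bash
cat > m.py <<'E'
from h import *
def rast(info,c,z,o,n=800,s=.0005):
    P=plane(info,c.reshape(-1,2),z)[:,:2]; m=np.zeros((n,n),np.uint8)
    cv2.fillPoly(m,[np.round((P-o)/s+n/2).astype(np.int32)],1); return m
def rect(m,o,n=800,s=.0005):
    c=max(cv2.findContours(m,cv2.RETR_EXTERNAL,cv2.CHAIN_APPROX_NONE)[0],key=cv2.contourArea)
    (u,v),(w,h),a=cv2.minAreaRect(c)
    if w<h: w,h,a=h,w,a+90
    a=(a+90)%180-90
    return np.array([o[0]+(u-n/2)*s,o[1]+(v-n/2)*s]),w*s,h*s,np.radians(a)
def near(bl,p): return min(bl,key=lambda c:np.hypot(*(c.reshape(-1,2).mean(0)-p)))
E
python3 - <<'E'
from m import *
v={n:shot(n) for n in("scene","side")}
hsv={n:cv2.cvtColor(v[n][1],cv2.COLOR_RGB2HSV).astype(int) for n in v}
P=dict(wheel=(.439,.161),lotus=(.594,.188),bars=(.4413,-.0108),dia=(.5888,-.1975))
for k,o in P.items():
    ms=[];cen=[]
    for n in v:
        i=v[n][0]; b=blobs(hsv[n][...,1]<75,60); c=near(b,project(i,[*o,.015])[0])
        hull=cv2.convexHull(c); ms.append(hull); cen.append((i,hull))
    for z in(.02,.0): print(k,z,*rect(rast(cen[0][0],cen[0][1],z,o)&rast(cen[1][0],cen[1][1],z,o),o))
    M=[cv2.moments(h) for h in ms]; a=[(m["m10"]/m["m00"],m["m01"]/m["m00"]) for m in M]
    print("  tri",*tri(cen[0][0],a[0],cen[1][0],a[1]))
H={"red":lambda h:((h[...,0]<6)|(h[...,0]>174))&(h[...,1]>200)&(h[...,2]>70),"green":lambda h:(abs(h[...,0]-68)<12)&(h[...,1]>120),"blue":lambda h:(abs(h[...,0]-116)<10)&(h[...,1]>150)}
for k,o in dict(red=(.502,-.378),green=(.699,-.006),blue=(.4985,.377)).items():
    U=0;cc=[]
    for n in v:
        i=v[n][0];m=np.zeros((400,640),np.uint8);p=project(i,[*o,.005])[0].astype(int);cv2.circle(m,p,75,1,-1)
        m&=H[k](hsv[n]).astype(np.uint8); b=blobs(m,80); cc.append((i,sorted(b,key=lambda c:c.reshape(-1,2).mean(0)[0]*(-1 if n=="side" and 0 else 1))))
        R=0
        for c in b: R=R|rast(i,c,.005,o)
        q=cv2.convexHull(np.argwhere(R>0)[:,::-1].astype(np.int32)); r=np.zeros_like(R);cv2.fillPoly(r,[q],1);print(k,n,len(b),*rect(r,o)); U=U|r
    print(k,"union",*rect(U,o))
E
```

```text
wheel 0.02 [0.4413 0.1618] 0.05344202423095703 0.04986431503295898 0.46364759064071176
wheel 0.0 [0.4394 0.1615] 0.05399467468261719 0.052891586303710936 -1.0691922990339395
  tri [0.4406 0.1614 0.0092] 0.001988336676314334
lotus 0.02 [0.5954 0.1882] 0.05321841049194336 0.05187677764892578 0.46364759064071176
lotus 0.0 [0.5957 0.1865] 0.05426991271972657 0.04940158081054687 -1.071449561084377
  tri [0.5952 0.1879 0.0107] 0.002540771981228278
bars 0.02 [0.4468 0.0008] 0.06576924133300781 0.06160115051269532 -0.22266090662907242
bars 0.0 [ 0.4427 -0.0156] 0.06915853118896484 0.06149999237060547 -0.22131454553998287
  tri [ 0.4447 -0.0084  0.0081] 0.0023517126419062484
dia 0.02 [ 0.5886 -0.1886] 0.06718553161621094 0.05755539321899414 0.2606024134024565
dia 0.0 [ 0.5922 -0.2053] 0.06666275024414063 0.06356523895263672 0.2683662270598236
  tri [ 0.5912 -0.1971  0.0083] 0.0024129774421867744
red scene 2 [ 0.5019 -0.3821] 0.17587557983398439 0.08424188232421875 1.508377556639783
red side 2 [ 0.5033 -0.3791] 0.173720947265625 0.08724797821044922 1.5070529003135775
red union [ 0.5032 -0.3811] 0.17785467529296875 0.08724908447265625 1.5069297291131614
green scene 3 [ 0.6975 -0.0118] 0.17586431884765624 0.08360569763183594 -1.5100603082640631
green side 3 [ 0.7009 -0.0095] 0.17416748046875 0.08437216186523437 -1.5111656158237976
green union [ 0.6994 -0.0111] 0.17702061462402344 0.08756794738769531 -1.5111656116626084
blue scene 2 [0.4954 0.3745] 0.17966217041015625 0.08297554779052735 1.4751981647248673
blue side 2 [0.5006 0.3762] 0.1792735595703125 0.08628911590576172 1.4751981647248673
blue union [0.4988 0.3752] 0.18159849548339843 0.08961631774902344 1.4751981647248673
```

Emit:
creep_tool --rows '{"steps": [[0.365,-0.26,0.05,0.278,0.085],[0.365,-0.26,0.05,0.278,0.085],[0.365,-0.26,0.1,0.278,0.085],[0.365,-0.26,0.1,0.278,0.085],[0.365,-0.26,0.1,0.278,0.085],[0.365,-0.26,0.1,0.278,0.085],[0.365,-0.26,0.1,0.278,0.085],[0.365,-0.26,0.1,0.278,0.085]]}' --squeeze 20

```text
time_s: 1.25
tcp_pos: [0.4531, -0.2469, 0.1479]
tcp_rot: [[1.0, 0.005, -0.0], [0.005, -1.0, 0.002], [-0.0, -0.002, -1.0]]
force: [-0.2, -0.8, 0.5]
gripper_width: 0.0848
finger_force: 0.0
```

```bash
python3 -c "
from h import *
delta((.4406,.1614,.10),-1.5708)"
```

```text
tool shift [-0.0104 -0.4083  0.0486]
turn 0.005088205166891013 q7 -1.2082781723283942
```

Emit:
creep_tool --rows '{"steps": [[-0.01,-0.408,0.04,0.005,0.085],[-0.01,-0.408,0.04,0.005,0.085],[-0.01,-0.408,0.04,0.005,0.085],[-0.01,-0.408,0.04,0.005,0.085],[-0.01,-0.408,0.04,0.005,0.085],[-0.01,-0.408,0.04,0.005,0.085],[-0.01,-0.408,0.04,0.005,0.085],[-0.01,-0.408,0.04,0.005,0.085]]}'

```text
time_s: 2.25
tcp_pos: [0.4408, 0.1603, 0.1086]
tcp_rot: [[1.0, 0.0, 0.0], [0.0, -1.0, 0.001], [0.0, -0.001, -1.0]]
force: [0.1, -0.9, 0.3]
gripper_width: 0.0851
finger_force: 0.0
```

```bash
python3 - <<'E'
from m import *
i,p=shot("wrist");cv2.imwrite("pics/w1.png",p[:,:,::-1]);print(project(i,[.4406,.1614,.02]),i["position"])
delta((.4406,.1614,.034))
E
```

```text
[[317.2713 217.738 ]] [0.5136 0.1601 0.2435]
tool shift [-0.0004 -0.0033  0.0746]
```

View pics/w1.png

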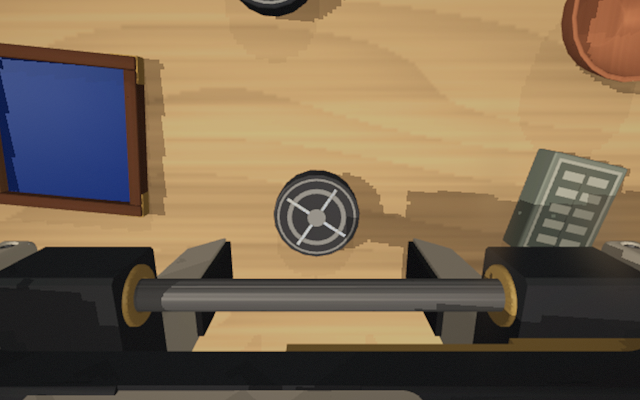

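The wheel medallion is centred at (316,217), within 1 px of the prediction (317,218), so I'll descend and grip.

Emit:
creep_tool --rows '{"steps": [[0,-0.002,0.04,0,0.085],[0,-0.002,0.07,0,0.085],[0,-0.002,0.0765,0,0.085],[0,-0.002,0.0765,0,0.085],[0,-0.002,0.0765,0,0.05],[0,-0.002,0.0765,0,0.05],[0,-0.002,0.0765,0,0.05],[0,-0.002,0.0765,0,0.05]]}' --squeeze 25

```text
time_s: 3.3
tcp_pos: [0.4417, 0.1595, 0.0328]
tcp_rot: [[1.0, -0.005, 0.001], [-0.005, -1.0, 0.001], [0.001, -0.001, -1.0]]
force: [-1.4, -0.3, 7.0]
gripper_width: 0.0567
finger_force: 25.0
```

```bash
python3 -c "
from h import *
delta((.500,-.427,.11),-1.5708-.064)"
```

```text
tool shift [ 0.0614  0.5861 -0.0775]
turn 0.05895734599750613 q7 -2.1971459272359772
```

Emit:
creep_tool --rows '{"steps": [[0,0,-0.03,0,0.05],[0,0,-0.08,0,0.05],[0.061,0.3,-0.08,0.06,0.05],[0.061,0.3,-0.08,0.06,0.05],[0.061,0.35,-0.08,0.06,0.05],[0.061,0.45,-0.08,0.06,0.05],[0.061,0.586,-0.08,0.06,0.05],[0.061,0.586,-0.08,0.06,0.05]]}'

```text
time_s: 4.3
tcp_pos: [0.4871, -0.2143, 0.1121]
tcp_rot: [[0.998, -0.065, -0.0], [-0.065, -0.998, 0.0], [-0.0, -0.0, -1.0]]
force: [1.5, 0.3, -1.9]
gripper_width: 0.0573
finger_force: 25.0
```

Emit:
creep_tool --rows '{"steps": [[0,0.2,0,0,0.05],[0,0.2,0,0,0.05],[0,0.2,0,0,0.05],[0,0.2,0,0,0.05]]}'

```text
time_s: 4.8
tcp_pos: [0.4717, -0.4177, 0.1117]
tcp_rot: [[0.997, -0.072, -0.002], [-0.072, -0.997, -0.003], [-0.001, 0.003, -1.0]]
force: [0.6, 0.2, -3.0]
gripper_width: 0.0568
finger_force: 25.0
```

```bash
python3 -c "
from h import *
delta((.500,-.427,.0385),-1.5708-.064); print(ctrl.sense()['joint_pos'])"
```

```text
tool shift [0.029  0.0071 0.0732]
turn -0.008146572117983197 q7 -1.0539673790191588
[ 0.6883  0.5788 -0.0741  1.7018  0.0573  0.8629 -1.054 ]
```

Emit:
creep_tool --rows '{"steps": [[0.029,0.007,0.03,-0.008,0.05],[0.029,0.007,0.05,-0.008,0.05],[0.029,0.007,0.06,-0.008,0.05],[0.029,0.007,0.06,-0.008,0.05]]}'

```text
time_s: 5.3
tcp_pos: [0.5019, -0.4201, 0.0515]
tcp_rot: [[0.998, -0.057, -0.002], [-0.057, -0.998, 0.001], [-0.002, -0.001, -1.0]]
force: [-0.3, -0.6, -0.8]
gripper_width: 0.057
finger_force: 25.0
```

```bash
python3 - <<'E'
from m import *
delta((.500,-.427,.0385),-1.5708-.064)
# felt height: bay centroids in both saved views (occlusion by the near rim biases each a little)
I={n:ctrl.camera_info(n) for n in("scene","side")}
H={"red":lambda h:((h[...,0]<6)|(h[...,0]>174))&(h[...,1]>200)&(h[...,2]>70),"green":lambda h:(abs(h[...,0]-68)<12)&(h[...,1]>120),"blue":lambda h:(abs(h[...,0]-116)<10)&(h[...,1]>150)}
for k,o in dict(red=(.502,-.378),green=(.699,-.006),blue=(.4985,.377)).items():
    c={}
    for n in I:
        h=cv2.cvtColor(cv2.imread(f"pics/{n}0.png"),cv2.COLOR_BGR2HSV).astype(int);m=np.zeros((400,640),np.uint8)
        cv2.circle(m,project(I[n],[*o,.005])[0].astype(int),75,1,-1);m&=H[k](h).astype(np.uint8)
        b=blobs(m,80);c[n]=sorted([x.reshape(-1,2).mean(0) for x in b],key=lambda p:plane(I[n],p,.005)[0,1])
    for a,b in zip(c["scene"],c["side"]):print(k,*tri(I["scene"],a,I["side"],b))
i,p=shot("side");cv2.imwrite("pics/s1.png",cv2.resize(p[60:210,290:510,::-1],(792,540),interpolation=cv2.INTER_CUBIC))
E
```

```text
tool shift [-0.0015  0.007   0.013 ]
turn 0.006858766918325321 q7 -1.0688732965566727
red [ 0.4996 -0.4299  0.0039] 0.002454068415046262
red [ 0.5062 -0.3321  0.0057] 0.0011606877231037766
green [ 0.7041 -0.073   0.0052] 0.0022327788072597516
green [ 0.7    -0.0099  0.0055] 0.0019046444108973323
green [0.6967 0.0525 0.0059] 0.0017709005724373351
blue [0.4947 0.3303 0.0062] 0.002463675609169314
blue [0.5031 0.4239 0.0057] 0.0016972747915521935
```

View pics/s1.png

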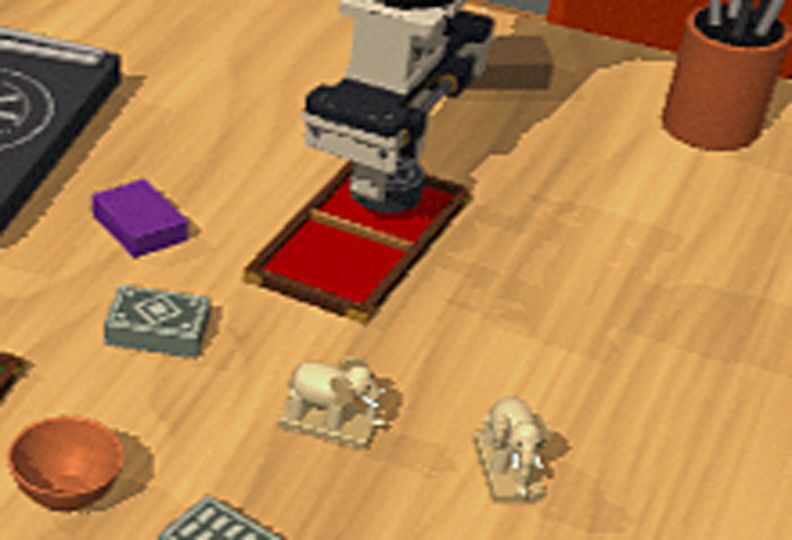

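Felt measured at about 5 mm in all three trays. The medallion hangs level over the far red bay (crop 390,190).

Emit:
creep_tool --rows '{"steps": [[-0.001,0.007,0,0.007,0.05],[-0.001,0.007,0.006,0.007,0.05],[-0.001,0.007,0.01,0.007,0.05],[-0.001,0.007,0.012,0.007,0.05],[-0.001,0.007,0.013,0.007,0.05],[-0.001,0.007,0.013,0.007,0.05]]}'

```text
time_s: 6.1
tcp_pos: [0.5016, -0.4277, 0.0392]
tcp_rot: [[0.998, -0.064, -0.0], [-0.064, -0.998, 0.0], [-0.0, -0.0, -1.0]]
force: [-0.5, -0.5, -1.4]
gripper_width: 0.0568
finger_force: 25.0
```

```bash
python3 -c "
from h import *
delta((.500,-.427,.0378),-1.5708-.064)"
```

```text
tool shift [-0.0017 -0.0006  0.0014]
turn -0.00017765922779355847 q7 -1.0659853435873714
```

Emit:
creep_tool --rows '{"steps": [[0,0,0.0008,0,0.05],[0,0,0.0015,0,0.05],[0,0,0.0015,0,0.05]]}'

```text
time_s: 6.48
tcp_pos: [0.5016, -0.4278, 0.0379]
tcp_rot: [[0.998, -0.064, 0.0], [-0.064, -0.998, -0.0], [0.0, 0.0, -1.0]]
force: [-0.5, -0.2, 0.8]
gripper_width: 0.0569
finger_force: 25.0
```

Emit:
creep_tool --rows '{"steps": [[0,0,0,0,0.05],[0,0,0.0006,0,0.05],[0,0,0.0006,0,0.05]]}'

```text
time_s: 6.85
tcp_pos: [0.5016, -0.4278, 0.0379]
tcp_rot: [[0.998, -0.064, 0.0], [-0.064, -0.998, -0.0], [0.0, 0.0, -1.0]]
force: [-2.2, 2.5, 7.0]
gripper_width: 0.0571
finger_force: 25.0
```

Emit:
creep_tool --rows '{"steps": [[0,0,0,0,0.06],[0,0,0,0,0.074],[0,0,0,0,0.074],[0,0,-0.02,0,0.074],[0,0,-0.075,0,0.074],[0,0,-0.075,0,0.074]]}'

```text
time_s: 7.6
tcp_pos: [0.5044, -0.4298, 0.1182]
tcp_rot: [[0.998, -0.064, 0.008], [-0.064, -0.998, -0.006], [0.008, 0.005, -1.0]]
force: [0.4, -0.6, -0.3]
gripper_width: 0.0739
finger_force: 0.0
```

```bash
python3 -c "
from h import *
delta((.5952,.188,.112),-1.5708)"
```

```text
tool shift [ 0.0508 -0.6224  0.0034]
turn -0.0644374601554627 q7 -1.0567485281536746
```

Emit:
creep_tool --rows '{"steps": [[0.025,-0.31,0,-0.03,0.08],[0.025,-0.31,0,-0.03,0.08],[0.025,-0.31,0,-0.03,0.08],[0.025,-0.31,0,-0.03,0.08],[0.05,-0.622,0,-0.064,0.085],[0.05,-0.622,0,-0.064,0.085],[0.05,-0.622,0,-0.064,0.085],[0.05,-0.622,0,-0.064,0.085]]}'

```text
time_s: 8.6
tcp_pos: [0.5739, 0.0689, 0.1129]
tcp_rot: [[1.0, -0.001, 0.001], [-0.001, -1.0, -0.0], [0.001, 0.0, -1.0]]
force: [1.0, -0.2, -0.2]
gripper_width: 0.0849
finger_force: 0.0
```

Emit:
creep_tool --rows '{"steps": [[0,-0.124,0,0,0.085],[0,-0.124,0,0,0.085],[0,-0.124,0,0,0.085]]}'

```text
time_s: 8.98
tcp_pos: [0.5724, 0.1986, 0.1128]
tcp_rot: [[1.0, 0.009, 0.0], [0.009, -1.0, 0.004], [0.0, -0.004, -1.0]]
force: [0.6, -0.2, -0.5]
gripper_width: 0.0853
finger_force: 0.0
```

```bash
python3 - <<'E'
from m import *
delta((.5952,.188,.032),-1.5708)
i,p=shot("wrist");cv2.imwrite("pics/w2.png",p[:,:,::-1]);print(project(i,[.5952,.188,.02]))
h=cv2.cvtColor(p,cv2.COLOR_RGB2HSV)
for c in blobs((h[...,2]<110)&(h[...,1]<110)&(np.arange(400)[:,None]<275),1500):
    (u,v),r=cv2.minEnclosingCircle(c);print(u,v,r,plane(i,[u,v],.018))
E
```

```text
tool shift [0.0227 0.0111 0.0807]
turn 0.009035652590967613 q7 -2.067191968283372
[[335.6585 182.6164]]
192.0 46.5 90.17354583740234 [[0.6777 0.276  0.018 ]]
334.820556640625 180.1856689453125 43.31377410888672 [[0.5964 0.1885 0.018 ]]
77.5 260.0 78.75446319580078 [[0.5372 0.3697 0.018 ]]
561.0 268.5 78.19377136230469 [[0.5337 0.0265 0.018 ]]
```

Emit:
creep_tool --rows '{"steps": [[0.0235,0.011,0.01,0.009,0.085],[0.0235,0.011,0.05,0.009,0.085],[0.0235,0.011,0.075,0.009,0.085],[0.0235,0.011,0.0805,0.009,0.085],[0.0235,0.011,0.0805,0.009,0.05],[0.0235,0.011,0.0805,0.009,0.05],[0.0235,0.011,0.0805,0.009,0.05],[0.0235,0.011,0.0805,0.009,0.05]]}' --squeeze 25

```text
time_s: 10.02
tcp_pos: [0.5978, 0.1806, 0.0327]
tcp_rot: [[1.0, -0.009, 0.002], [-0.009, -1.0, 0.001], [0.002, -0.001, -1.0]]
force: [-0.3, 0.5, 7.1]
gripper_width: 0.0571
finger_force: 25.0
```

```bash
python3 -c "
from h import *
delta((.506,-.333,.112),-1.5708-.064)"
```

```text
tool shift [-0.087   0.5143 -0.0799]
turn 0.05498336716356578 q7 -2.057605170458772
```

Emit:
creep_tool --rows '{"steps": [[0,0,-0.03,0,0.05],[0,0,-0.08,0,0.05],[0,0.1,-0.08,0.055,0.05],[-0.087,0.514,-0.08,0.055,0.05],[-0.087,0.514,-0.08,0.055,0.05],[-0.087,0.514,-0.08,0.055,0.05],[-0.087,0.514,-0.08,0.055,0.05],[-0.087,0.514,-0.08,0.055,0.05]]}'

```text
time_s: 11.02
tcp_pos: [0.5337, -0.1908, 0.1117]
tcp_rot: [[0.998, -0.064, -0.0], [-0.064, -0.998, -0.0], [-0.0, 0.0, -1.0]]
force: [1.3, -0.5, -1.0]
gripper_width: 0.0572
finger_force: 25.0
```

```bash
python3 -c "
from h import *
delta((.506,-.333,.112),-1.5708-.064)"
```

```text
tool shift [-0.0185  0.1437 -0.0002]
turn -0.00021828475952490045 q7 -1.4503859089288278
```

Emit:
creep_tool --rows '{"steps": [[-0.018,0.144,0,0,0.05],[-0.018,0.144,0,0,0.05],[-0.018,0.144,0.02,0,0.05],[-0.018,0.144,0.05,0,0.05],[-0.018,0.144,0.06,0,0.05],[-0.018,0.144,0.06,0,0.05],[-0.018,0.144,0.06,0,0.05]]}'

```text
time_s: 11.9
tcp_pos: [0.5082, -0.331, 0.0526]
tcp_rot: [[0.998, -0.063, 0.001], [-0.063, -0.998, -0.0], [0.001, 0.0, -1.0]]
force: [0.6, 0.2, -2.3]
gripper_width: 0.0569
finger_force: 25.0
```

```bash
python3 -c "
from h import *
delta((.506,-.333,.039),-1.5708-.064)"
```

```text
tool shift [-0.0021  0.0022  0.0136]
turn 0.0008138618079205351 q7 -1.2105892426781193
```

Emit:
creep_tool --rows '{"steps": [[-0.002,0,0.007,0,0.05],[-0.002,0,0.012,0,0.05],[-0.002,0,0.0135,0,0.05],[-0.002,0,0.0145,0,0.05],[-0.002,0,0.015,0,0.05],[-0.002,0,0.015,0,0.05]]}'

```text
time_s: 12.65
tcp_pos: [0.5051, -0.3311, 0.0377]
tcp_rot: [[0.998, -0.064, -0.0], [-0.064, -0.998, 0.0], [-0.0, -0.0, -1.0]]
force: [-4.7, 3.5, 12.1]
gripper_width: 0.0572
finger_force: 25.0
```

Emit:
creep_tool --rows '{"steps": [[0,0,0,0,0.06],[0,0,0,0,0.068],[0,0,0,0,0.068],[0,0,-0.02,0,0.068],[0,0,-0.075,0,0.068],[0,0,-0.075,0,0.08],[0,0,-0.075,0,0.08]]}'

```text
time_s: 13.52
tcp_pos: [0.5052, -0.3312, 0.1115]
tcp_rot: [[0.998, -0.064, 0.0], [-0.064, -0.998, -0.0], [0.0, 0.0, -1.0]]
force: [-0.9, 0.5, -0.2]
gripper_width: 0.0789
finger_force: 0.0
```

```bash
python3 - <<'E'
from m import *
i,p=shot("side");cv2.imwrite("pics/s2.png",cv2.resize(p[60:210,290:510,::-1],(792,540),interpolation=cv2.INTER_CUBIC))
delta((.4447,-.0084,.112),-1.5708-.222)
E
```

```text
tool shift [-0.0807 -0.318  -0.0009]
turn 0.1576638802376138 q7 -1.1994598558213345
```

View pics/s2.png

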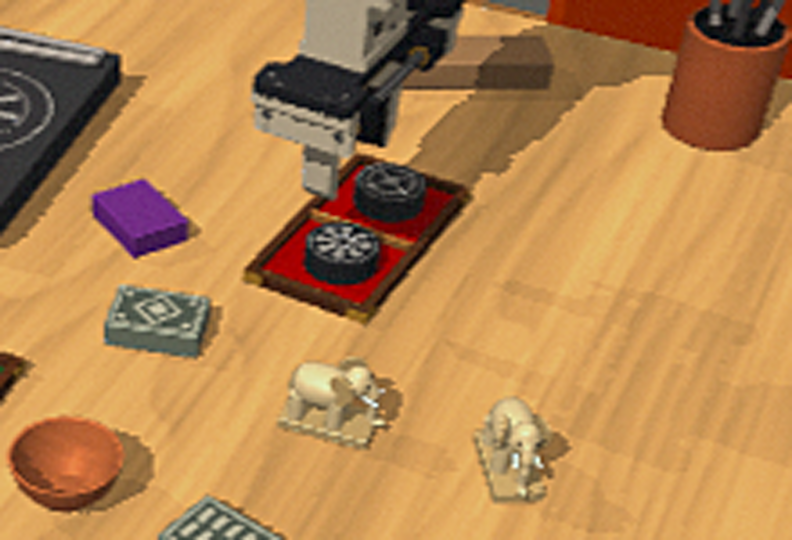

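Both medallions lie flat in their own red bays (crop 390,190 and 342,250). Next is the bars plaque.

Emit:
creep_tool --rows '{"steps": [[-0.081,-0.318,0,0.158,0.085],[-0.081,-0.318,0,0.158,0.085],[-0.081,-0.318,0,0.158,0.085],[-0.081,-0.318,0,0.158,0.085],[-0.081,-0.318,0,0.158,0.085],[-0.081,-0.318,0,0.158,0.085],[-0.081,-0.318,0,0.158,0.085],[-0.081,-0.318,0,0.158,0.085]]}'

```text
time_s: 14.58
tcp_pos: [0.4451, -0.0104, 0.1112]
tcp_rot: [[0.975, -0.223, -0.001], [-0.223, -0.975, -0.001], [-0.0, 0.001, -1.0]]
force: [-0.0, -0.2, -0.1]
gripper_width: 0.085
finger_force: 0.0
```

```bash
python3 - <<'E'
from m import *
i,p=shot("wrist");cv2.imwrite("pics/w3.png",p[:,:,::-1]);print(project(i,[.4447,-.0084,.02]))
h=cv2.cvtColor(p,cv2.COLOR_RGB2HSV)
for c in blobs((h[...,1]<75)&(np.arange(400)[:,None]<272),1500):
    print(c.reshape(-1,2).mean(0)); P=plane(i,c.reshape(-1,2),.02)[:,:2];print(cv2.minAreaRect((P*1000).astype(np.float32)))
delta((.4447,-.0084,.032),-1.5708-.222)
E
```

```text
[[315.772  217.3441]]
[312.9172 212.497 ]
((447.06231689453125, -6.962257385253906), (49.22987365722656, 70.93372344970703), 77.0104751586914)
[ 75.9754 258.5628]
((454.6551513671875, 160.83782958984375), (108.7208251953125, 22.541353225708008), 77.0068359375)
[546.3768 259.8841]
((378.2594299316406, -158.90750122070312), (55.717323303222656, 17.441570281982422), 77.0068359375)
tool shift [-0.0008 -0.0021  0.0793]
turn -0.00315478175040651 q7 -1.9532433742381956
```

View pics/w3.png

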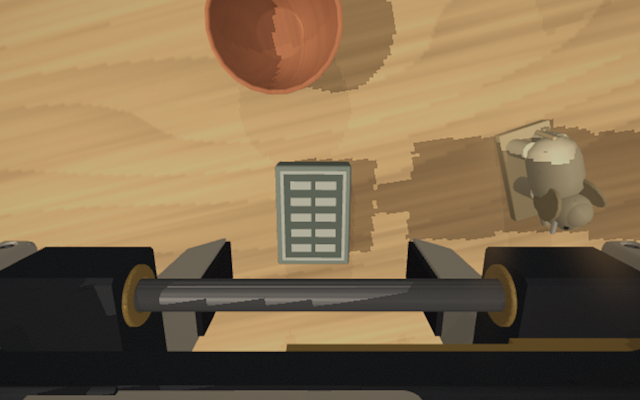

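Bars plaque is at (313,213), aligned between the fingers, and measures 71×49 mm at z=0.02, which confirms its height.

Emit:
creep_tool --rows '{"steps": [[0.001,-0.003,0.04,-0.003,0.08],[0.001,-0.003,0.07,-0.003,0.08],[0.001,-0.003,0.079,-0.003,0.08],[0.001,-0.003,0.079,-0.003,0.08],[0.001,-0.003,0.079,-0.003,0.042],[0.001,-0.003,0.079,-0.003,0.042],[0.001,-0.003,0.079,-0.003,0.042],[0.001,-0.003,0.079,-0.003,0.042]]}' --squeeze 30

```text
time_s: 15.62
tcp_pos: [0.4468, -0.006, 0.033]
tcp_rot: [[0.976, -0.217, 0.001], [-0.217, -0.976, -0.0], [0.001, -0.0, -1.0]]
force: [-0.5, -0.1, 6.0]
gripper_width: 0.0492
finger_force: 30.0
```

```bash
python3 -c "
from h import *
delta((.5035,.4225,.112),-1.5708-.096)"
```

```text
tool shift [-0.0378 -0.4306 -0.079 ]
turn -0.1232401563563914 q7 -1.990444901297119
```

Emit:
creep_tool --rows '{"steps": [[0,0,-0.03,0,0.042],[0,0,-0.08,0,0.042],[-0.038,-0.43,-0.08,-0.12,0.042],[-0.038,-0.43,-0.08,-0.12,0.042],[-0.038,-0.43,-0.08,-0.12,0.042],[-0.038,-0.43,-0.08,-0.12,0.042],[-0.038,-0.43,-0.08,-0.12,0.042],[-0.038,-0.43,-0.08,-0.12,0.042]]}'

```text
time_s: 16.62
tcp_pos: [0.4955, 0.3675, 0.1123]
tcp_rot: [[0.995, -0.099, -0.0], [-0.099, -0.995, -0.001], [-0.0, 0.001, -1.0]]
force: [1.6, -1.0, -2.1]
gripper_width: 0.0492
finger_force: 30.0
```

Emit:
creep_tool --rows '{"steps": [[0,-0.06,0,0,0.042],[0,-0.06,0,0,0.042],[0,-0.06,0,0,0.042]]}'

```text
time_s: 17.0
tcp_pos: [0.5011, 0.4249, 0.1118]
tcp_rot: [[0.995, -0.099, -0.001], [-0.099, -0.995, -0.002], [-0.001, 0.002, -1.0]]
force: [-0.0, -0.2, -0.6]
gripper_width: 0.0498
finger_force: 30.0
```

```bash
python3 -c "
from h import *
delta((.5035,.4225,.112),-1.5708-.096)"
```

```text
tool shift [ 0.0026  0.0021 -0.0002]
turn -0.002798071679618541 q7 -2.5536329501205635
```

Emit:
creep_tool --rows '{"steps": [[0.002,0.001,0.03,0,0.042],[0.002,0.001,0.055,0,0.042],[0.002,0.001,0.065,0,0.042],[0.002,0.001,0.07,0,0.042],[0.002,0.001,0.071,0,0.042],[0.002,0.001,0.071,0,0.042]]}'

```text
time_s: 17.75
tcp_pos: [0.5039, 0.4246, 0.0424]
tcp_rot: [[0.995, -0.099, 0.001], [-0.099, -0.995, 0.001], [0.001, -0.001, -1.0]]
force: [-0.7, 0.9, -2.4]
gripper_width: 0.0498
finger_force: 30.0
```

```bash
python3 -c "
from h import *
delta((.5035,.4225,.038),-1.5708-.096)"
```

```text
tool shift [-0.0001  0.0021  0.0044]
turn -0.003423187679991946 q7 -2.5667421015466894
```

Emit:
creep_tool --rows '{"steps": [[0,0,0.002,0,0.042],[0,0,0.0035,0,0.042],[0,0,0.0045,0,0.042],[0,0,0.005,0,0.042],[0,0,0.005,0,0.042]]}'

```text
time_s: 18.38
tcp_pos: [0.5035, 0.4244, 0.0381]
tcp_rot: [[0.995, -0.099, 0.001], [-0.099, -0.995, 0.0], [0.001, -0.0, -1.0]]
force: [-4.7, -3.9, 12.7]
gripper_width: 0.0497
finger_force: 30.0
```

Emit:
creep_tool --rows '{"steps": [[0,0,0,0,0.055],[0,0,0,0,0.066],[0,0,0,0,0.066],[0,0,-0.02,0,0.066],[0,0,-0.075,0,0.066],[0,0,-0.075,0,0.08],[0,0,-0.075,0,0.08]]}'

```text
time_s: 19.25
tcp_pos: [0.5036, 0.4245, 0.1126]
tcp_rot: [[0.995, -0.099, 0.001], [-0.099, -0.995, 0.001], [0.001, -0.001, -1.0]]
force: [-0.1, -0.8, -0.1]
gripper_width: 0.0792
finger_force: 0.0
```

```bash
python3 -c "
from h import *
delta((.5912,-.197,.112),-1.5708+.264)"
```

```text
tool shift [0.1488 0.6097 0.0002]
turn -0.3633087121710137 q7 -2.5509965941236636
```

Emit:
creep_tool --rows '{"steps": [[0.149,0.61,0,-0.363,0.082],[0.149,0.61,0,-0.363,0.082],[0.149,0.61,0,-0.363,0.082],[0.149,0.61,0,-0.363,0.082],[0.149,0.61,0,-0.363,0.082],[0.149,0.61,0,-0.363,0.082],[0.149,0.61,0,-0.363,0.082],[0.149,0.61,0,-0.363,0.082]]}'

```text
time_s: 20.25
tcp_pos: [0.5727, -0.0728, 0.1109]
tcp_rot: [[0.965, 0.261, -0.002], [0.261, -0.965, 0.0], [-0.002, -0.001, -1.0]]
force: [1.1, -0.1, -0.0]
gripper_width: 0.082
finger_force: 0.0
```

```bash
python3 -c "
from h import *
delta((.5912,-.197,.112),-1.5708+.264)"
```

```text
tool shift [-0.0145  0.1248 -0.0012]
turn -0.0001300849982999175 q7 -1.4249549142999205
```

Emit:
creep_tool --rows '{"steps": [[-0.014,0.124,0,0,0.082],[-0.014,0.124,0,0,0.082],[-0.014,0.124,0,0,0.082],[-0.014,0.124,0,0,0.082],[-0.014,0.124,0,0,0.082]]}'

```text
time_s: 20.88
tcp_pos: [0.592, -0.1919, 0.1113]
tcp_rot: [[0.965, 0.263, -0.001], [0.263, -0.965, 0.001], [-0.0, -0.001, -1.0]]
force: [-0.6, 0.1, 0.3]
gripper_width: 0.0821
finger_force: 0.0
```

```bash
python3 - <<'E'
from m import *
i,p=shot("wrist");cv2.imwrite("pics/w4.png",p[:,:,::-1]);q=project(i,[.5912,-.197,.02]);print(q)
h=cv2.cvtColor(p,cv2.COLOR_RGB2HSV)
c=near(blobs((h[...,1]<75)&(np.arange(400)[:,None]<272),1500),q[0])
P=plane(i,c.reshape(-1,2),.02)[:,:2];print(c.reshape(-1,2).mean(0),c.reshape(-1,2).max(0),cv2.minAreaRect((P*1000).astype(np.float32)))
delta((.5912,-.197,.032),-1.5708+.264)
i,p=shot("side");cv2.imwrite("pics/s3.png",cv2.resize(p[270:400,140:320,::-1],(792,572),interpolation=cv2.INTER_CUBIC))
E
```

```text
[[325.8768 219.0017]]
[321.9167 213.6548] [360 264] ((592.6978759765625, -193.7582244873047), (71.16985321044922, 49.094688415527344), 14.737391471862793)
tool shift [-0.0022  0.0047  0.0794]
turn 0.002535263018602185 q7 -1.218617400733376
```

View pics/s3.png

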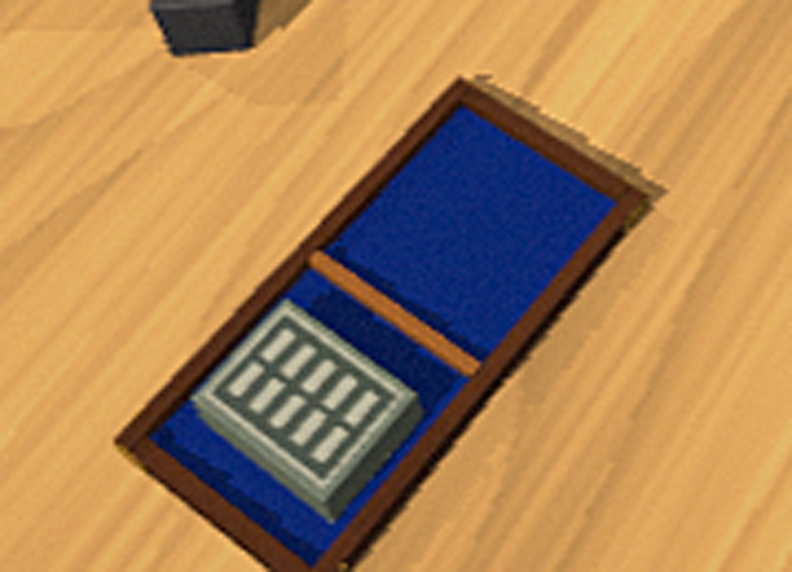

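The bars plaque lies flat and centred in the blue bay (crop 305,410). The diamond plaque measures 71×49 mm, centred at (0.5927,-0.1938) with yaw 0.257.

Emit:
creep_tool --rows '{"steps": [[0,0.002,0.04,0.006,0.08],[0,0.002,0.07,0.006,0.08],[0,0.002,0.079,0.006,0.08],[0,0.002,0.079,0.006,0.08],[0,0.002,0.079,0.006,0.042],[0,0.002,0.079,0.006,0.042],[0,0.002,0.079,0.006,0.042],[0,0.002,0.079,0.006,0.042]]}' --squeeze 30

```text
time_s: 21.98
tcp_pos: [0.5929, -0.1959, 0.0331]
tcp_rot: [[0.967, 0.255, 0.001], [0.255, -0.967, 0.0], [0.001, 0.0, -1.0]]
force: [-0.7, 1.8, 4.2]
gripper_width: 0.0496
finger_force: 30.0
```

```bash
python3 -c "
from h import *
delta((.4945,.3295,.112),-1.5708-.098)"
```

```text
tool shift [ 0.0388 -0.5331 -0.0789]
turn 0.35578512478518576 q7 -1.2484312979314862
```

Emit:
creep_tool --rows '{"steps": [[0,0,-0.03,0,0.042],[0,0,-0.08,0,0.042],[0.039,-0.533,-0.08,0.356,0.042],[0.039,-0.533,-0.08,0.356,0.042],[0.039,-0.533,-0.08,0.356,0.042],[0.039,-0.533,-0.08,0.356,0.042],[0.039,-0.533,-0.08,0.356,0.042],[0.039,-0.533,-0.08,0.356,0.042]]}'

```text
time_s: 22.98
tcp_pos: [0.5232, 0.1743, 0.1126]
tcp_rot: [[0.995, -0.098, 0.0], [-0.098, -0.995, -0.0], [0.0, 0.0, -1.0]]
force: [1.0, 0.5, -1.3]
gripper_width: 0.0493
finger_force: 30.0
```

```bash
python3 -c "
from h import *
delta((.4945,.3295,.112),-1.5708-.098)"
```

```text
tool shift [-0.0439 -0.1517  0.0006]
turn -0.0005725634984148353 q7 -2.1957389400099934
```

Emit:
creep_tool --rows '{"steps": [[-0.044,-0.152,0,0,0.042],[-0.044,-0.152,0,0,0.042],[-0.044,-0.152,0,0,0.042],[-0.044,-0.152,0.03,0,0.042],[-0.044,-0.152,0.055,0,0.042],[-0.044,-0.152,0.065,0,0.042],[-0.044,-0.152,0.068,0,0.042],[-0.044,-0.152,0.068,0,0.042]]}'

```text
time_s: 23.98
tcp_pos: [0.4954, 0.3283, 0.0452]
tcp_rot: [[0.995, -0.098, 0.001], [-0.098, -0.995, 0.001], [0.001, -0.001, -1.0]]
force: [0.1, 0.8, -1.7]
gripper_width: 0.0495
finger_force: 30.0
```

```bash
python3 -c "
from h import *
delta((.4945,.3295,.038),-1.5708-.098)"
```

```text
tool shift [-0.001  -0.0011  0.0072]
turn -0.000491900868891948 q7 -2.4779955867799264
```

Emit:
creep_tool --rows '{"steps": [[-0.001,-0.001,0.003,0,0.042],[-0.001,-0.001,0.005,0,0.042],[-0.001,-0.001,0.0065,0,0.042],[-0.001,-0.001,0.0075,0,0.042],[-0.001,-0.001,0.008,0,0.042],[-0.001,-0.001,0.008,0,0.042]]}'

```text
time_s: 24.72
tcp_pos: [0.4942, 0.3293, 0.0381]
tcp_rot: [[0.995, -0.098, 0.001], [-0.098, -0.995, 0.0], [0.001, -0.0, -1.0]]
force: [-4.6, -3.4, 14.8]
gripper_width: 0.0496
finger_force: 30.0
```

Emit:
creep_tool --rows '{"steps": [[0,0,0,0,0.055],[0,0,0,0,0.066],[0,0,0,0,0.066],[0,0,-0.02,0,0.066],[0,0,-0.075,0,0.066],[0,0,-0.1,0,0.066],[0,0,-0.12,0,0.066],[0,0,-0.12,0,0.066]]}'

```text
time_s: 25.72
tcp_pos: [0.4948, 0.3299, 0.1579]
tcp_rot: [[0.995, -0.098, 0.002], [-0.098, -0.995, 0.002], [0.002, -0.002, -1.0]]
force: [-0.6, -0.5, -0.4]
gripper_width: 0.0662
finger_force: 0.0
```

```bash
python3 -c "
from h import *
delta((.42,-.161,.16),-1.5708)"
```

```text
tool shift [-0.0263  0.4958 -0.0031]
turn -0.09832138594344708 q7 -2.4457744664297403
```

Emit:
creep_tool --rows '{"steps": [[-0.026,0.496,0,-0.098,0.07],[-0.026,0.496,0,-0.098,0.07],[-0.026,0.496,0,-0.098,0.07],[-0.026,0.496,0,-0.098,0.07],[-0.026,0.496,0,-0.098,0.07],[-0.026,0.496,0,-0.098,0.07],[-0.026,0.496,0,-0.098,0.07],[-0.026,0.496,0,-0.098,0.07]]}'

```text
time_s: 26.72
tcp_pos: [0.4185, -0.1638, 0.1558]
tcp_rot: [[1.0, -0.001, -0.001], [-0.001, -1.0, 0.0], [-0.001, -0.0, -1.0]]
force: [0.8, 0.6, -0.7]
gripper_width: 0.0702
finger_force: 0.0
```

Emit:
creep_tool --rows '{"steps": [[0,0.055,0,0,0.07],[0,0.055,0,0,0.07],[0,0.055,0,0,0.07]]}'

```text
time_s: 27.1
tcp_pos: [0.419, -0.2162, 0.1557]
tcp_rot: [[1.0, -0.001, -0.001], [-0.001, -1.0, 0.001], [-0.001, -0.001, -1.0]]
force: [0.5, -0.2, -0.4]
gripper_width: 0.0703
finger_force: 0.0
```

```bash
python3 - <<'E'
from m import *
i,p=shot("wrist");cv2.imwrite("pics/w5.png",p[:,:,::-1]);print(ctrl.sense()["tcp_pos"],project(i,[.4365,-.161,.008]))
np.save("i5.npy",i,allow_pickle=True)
E
```

```text
[ 0.4192 -0.2156  0.1559] [[250.7534 174.1965]]
```

View pics/w5.png

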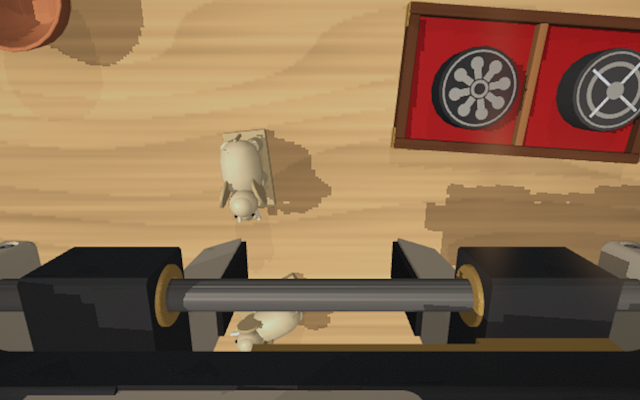

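The elephant is at (245,175), head towards the robot. Its plinth shows the far edge (224,135)–(268,129) and the right edge (268,129)–(275,205). I overshot by 5 cm, so this doubles as a first view and I'll move above it for a second.

```bash
python3 - <<'E'
from m import *
i=np.load("i5.npy",allow_pickle=True).item()
P=plane(i,[(224,135),(268,129),(275,205)],.008);print(P,np.linalg.norm(P[1]-P[0]),np.linalg.norm(P[2]-P[1]))
E
```

```text
[[ 0.4679 -0.1416  0.008 ]
 [ 0.4725 -0.1765  0.008 ]
 [ 0.4104 -0.1798  0.008 ]] 0.0351573222000864 0.06214011633318415
```

Emit:
creep_tool --rows '{"steps": [[0.013,-0.055,0,0,0.07],[0.013,-0.055,0,0,0.07],[0.013,-0.055,0,0,0.07],[0.013,-0.055,0,0,0.07]]}'

```text
time_s: 27.65
tcp_pos: [0.4323, -0.1621, 0.1566]
tcp_rot: [[1.0, -0.001, -0.0], [-0.001, -1.0, -0.0], [-0.0, 0.0, -1.0]]
force: [-0.1, 0.4, -0.8]
gripper_width: 0.07
finger_force: 0.0
```

```bash
python3 - <<'E'
from m import *
i,p=shot("wrist");np.save("i6.npy",i,allow_pickle=True);print(ctrl.sense()["tcp_pos"])
cv2.imwrite("pics/w6.png",cv2.resize(p[90:250,220:420,::-1],None,fx=3.75,fy=3.75,interpolation=cv2.INTER_CUBIC))
E
```

```text
[ 0.4322 -0.1623  0.1566]
```

View pics/w6.png

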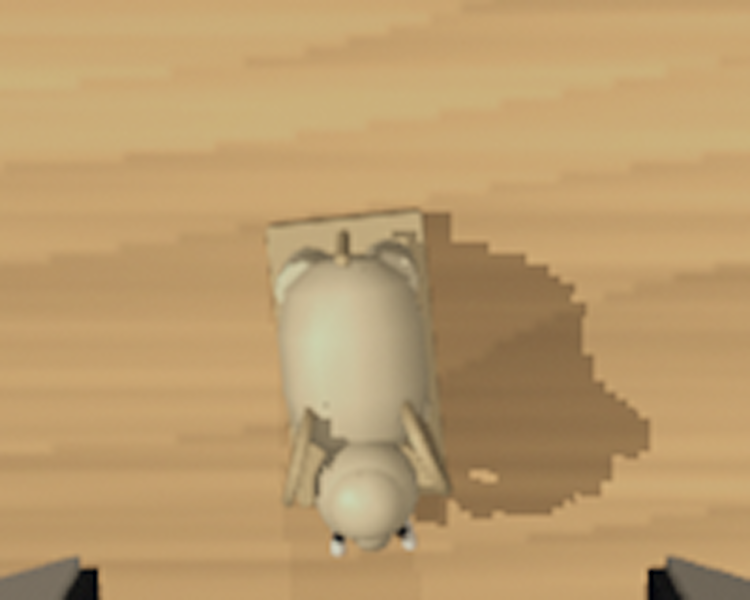

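The plinth's far corners are at crop (269,227) and (420,210), and its right edge runs through (435,370). Body and fingers are nearly aligned.

```bash
python3 - <<'E'
from m import *
a=np.load("i5.npy",allow_pickle=True).item();b=np.load("i6.npy",allow_pickle=True).item()
f=lambda u,v:(u/3.75+220,v/3.75+90)
print(tri(a,(224,135),b,f(269,227)),tri(a,(268,129),b,f(420,210)),"head/ears tip")
P=plane(b,[f(269,227),f(420,210),f(435,370)],.008)[:,:2];print(P)
e1=P[0]-P[1];e2=P[1]-P[2];y1=np.arctan2(-e1[0],e1[1]);y2=np.arctan2(e2[1],e2[0]);print("yaw",y1,y2)
y=(y1+y2)/2;x=np.array([np.cos(y),np.sin(y)]);m=(P[0]+P[1])/2;c=m-.032*x;print("centre",c,y)
g=c+.007*x;print("grip",g);delta((*g,.034),y-np.pi/2)
E
```

```text
(array([ 0.4678, -0.1402,  0.0023]), np.float64(0.0007943434624801881)) (array([ 0.4708, -0.1737, -0.0107]), np.float64(0.0008942205675899946)) head/ears tip
[[ 0.4689 -0.1407]
 [ 0.4725 -0.1729]
 [ 0.4375 -0.1765]]
yaw 0.10953108792717603 0.10210347723705787
centre [ 0.4389 -0.1602] 0.10581728258211695
grip [ 0.4458 -0.1595]
tool shift [ 0.0136 -0.0029  0.1225]
turn -0.10688416232281805 q7 -1.360429841921413
```

Emit:
creep_tool --rows '{"steps": [[0.0136,-0.003,0,-0.107,0.07],[0.0136,-0.003,0.05,-0.107,0.07],[0.0136,-0.003,0.1,-0.107,0.07],[0.0136,-0.003,0.12,-0.107,0.07],[0.0136,-0.003,0.12,-0.107,0.07]]}'

```text
time_s: 28.32
tcp_pos: [0.4449, -0.1591, 0.0353]
tcp_rot: [[0.994, 0.106, -0.003], [0.106, -0.994, 0.001], [-0.003, -0.001, -1.0]]
force: [0.2, 0.1, 0.4]
gripper_width: 0.07
finger_force: 0.0
```

Emit:
creep_tool --rows '{"steps": [[0,0,0,0,0.02],[0,0,0,0,0.02],[0,0,0,0,0.02],[0,0,0,0,0.02],[0,0,0,0,0.02]]}' --squeeze 15

```text
time_s: 28.95
tcp_pos: [0.4463, -0.1588, 0.0369]
tcp_rot: [[0.994, 0.107, 0.0], [0.107, -0.994, -0.0], [0.0, 0.0, -1.0]]
force: [-1.3, 0.2, 4.7]
gripper_width: 0.0303
finger_force: 15.0
```

```bash
python3 -c "
from h import *
s=ctrl.sense()['tcp_pos'];print(s)
delta((.6995+.007,-.0105,s[2]+.1),-1.5708+.06)"
```

```text
[ 0.4463 -0.1588  0.0369]
tool shift [ 0.2746 -0.1198 -0.0999]
turn 0.04673818729100887 q7 -1.3152496938542078
```

Emit:
creep_tool --rows '{"steps": [[0,0,-0.03,0,0.02],[0,0,-0.08,0,0.02],[0.275,-0.12,-0.1,0.047,0.02],[0.275,-0.12,-0.1,0.047,0.02],[0.275,-0.12,-0.1,0.047,0.02],[0.275,-0.12,-0.1,0.047,0.02],[0.275,-0.12,-0.1,0.047,0.02],[0.275,-0.12,-0.1,0.047,0.02]]}'

```text
time_s: 29.95
tcp_pos: [0.7091, -0.0059, 0.1358]
tcp_rot: [[0.998, 0.064, 0.001], [0.064, -0.998, 0.002], [0.001, -0.002, -1.0]]
force: [-0.6, 0.4, -0.8]
gripper_width: 0.0298
finger_force: 15.0
```

Emit:
creep_tool --rows '{"steps": [[0,0,0,0,0.02],[0,0,0,0,0.02]]}'

```text
time_s: 30.2
tcp_pos: [0.7057, -0.0117, 0.1365]
tcp_rot: [[0.998, 0.058, -0.001], [0.058, -0.998, -0.001], [-0.001, 0.001, -1.0]]
force: [-0.5, -0.5, -1.5]
gripper_width: 0.0301
finger_force: 15.0
```

```bash
python3 - <<'E'
from m import *
delta((.7065,-.0105,.042),-1.5708+.06)
i,p=shot("wrist")
h=cv2.cvtColor(p,cv2.COLOR_RGB2HSV).astype(int);b=blobs((abs(h[...,0]-68)<12)&(h[...,1]>120)&(np.arange(400)[:,None]<272),300)
for c in b:
    P=plane(i,c.reshape(-1,2),.005)[:,:2];print(cv2.minAreaRect((P*1000).astype(np.float32)),c.reshape(-1,2).max(0))
i,p=shot("side");cv2.imwrite("pics/s4.png",cv2.resize(p[90:240,170:370,::-1],(780,585),interpolation=cv2.INTER_CUBIC))
E
```

```text
tool shift [ 0.0009 -0.0012  0.0945]
turn -0.0018071842947671168 q7 -1.6144299041100112
((708.1435546875, -69.83901977539062), (75.57267761230469, 54.67503356933594), 3.449763059616089) [431 246]
((701.082275390625, 54.54137420654297), (75.32225036621094, 54.26210021972656), 3.39656138420105) [270 246]
((706.8861083984375, -7.499641418457031), (70.9897689819336, 55.01192092895508), 3.4331281185150146) [349 241]
```

View pics/s4.png

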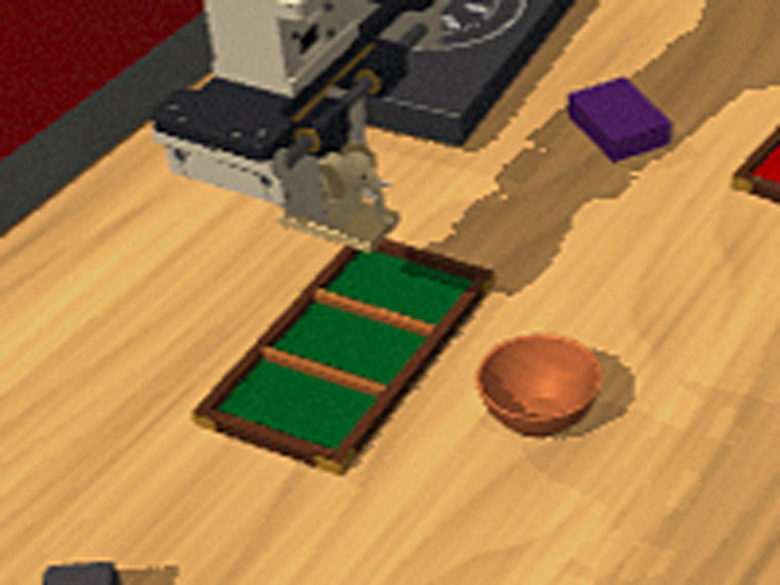

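The elephant hangs upright over the green tray; its middle bay is centred at about (0.7005,-0.009).

Emit:
creep_tool --rows '{"steps": [[0.002,-0.002,0.04,0,0.02],[0.002,-0.002,0.07,0,0.02],[0.002,-0.002,0.08,0,0.02],[0.002,-0.002,0.085,0,0.02],[0.002,-0.002,0.088,0,0.02],[0.002,-0.002,0.088,0,0.02]]}'

```text
time_s: 31.05
tcp_pos: [0.7091, -0.0081, 0.0495]
tcp_rot: [[0.998, 0.06, 0.001], [0.06, -0.998, -0.0], [0.001, 0.0, -1.0]]
force: [-0.2, -0.1, -0.0]
gripper_width: 0.0298
finger_force: 15.0
```

```bash
python3 -c "
from h import *
delta((.7075,-.009,.042),-1.5708+.06)"
```

```text
tool shift [-0.0017  0.0008  0.0075]
turn -0.00036260542816335395 q7 -1.626329718308731
```

Emit:
creep_tool --rows '{"steps": [[-0.001,0,0.003,0,0.02],[-0.001,0,0.005,0,0.02],[-0.001,0,0.0065,0,0.02],[-0.001,0,0.0075,0,0.02],[-0.001,0,0.008,0,0.02],[-0.001,0,0.008,0,0.02]]}'

```text
time_s: 31.8
tcp_pos: [0.7077, -0.0081, 0.042]
tcp_rot: [[0.998, 0.06, 0.0], [0.06, -0.998, -0.0], [0.0, 0.0, -1.0]]
force: [-5.8, 0.1, 11.2]
gripper_width: 0.0301
finger_force: 15.0
```

Contact at the expected height, so I'll release and rise.

Emit:
creep_tool --rows '{"steps": [[0,0,0,0,0.038],[0,0,0,0,0.05],[0,0,0,0,0.05],[0,0,-0.02,0,0.05],[0,0,-0.07,0,0.05],[0,0,-0.12,0,0.05],[-0.1,0.15,-0.12,0,0.05],[-0.2,0.2,-0.14,0,0.05]]}'

```text
time_s: 32.8
tcp_pos: [0.6324, -0.1081, 0.1681]
tcp_rot: [[0.998, 0.06, 0.003], [0.06, -0.998, -0.001], [0.003, 0.001, -1.0]]
force: [-0.4, -1.2, 0.2]
gripper_width: 0.0498
finger_force: 0.0
```

Emit:
creep_tool --rows '{"steps": [[-0.15,0.15,0,0,0.05],[-0.15,0.15,0,0,0.05],[-0.15,0.15,0,0,0.05],[-0.15,0.15,0,0,0.05],[-0.15,0.15,0,0,0.05]]}'

```text
time_s: 33.42
tcp_pos: [0.4902, -0.2675, 0.1677]
tcp_rot: [[0.998, 0.055, 0.001], [0.055, -0.998, -0.002], [0.001, 0.002, -1.0]]
force: [0.9, -0.2, -0.1]
gripper_width: 0.0501
finger_force: 0.0
```

```bash
python3 - <<'E'
from m import *
i,p=shot("side");cv2.imwrite("pics/s5.png",p[:,:,::-1])
j,q=shot("scene");cv2.imwrite("pics/f.png",np.hstack([cv2.resize(p[90:390,150:430],(400,428)),cv2.resize(q[130:340,200:500],(400,428))])[:,:,::-1])
E
```

```text
(no output)
```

View pics/f.png

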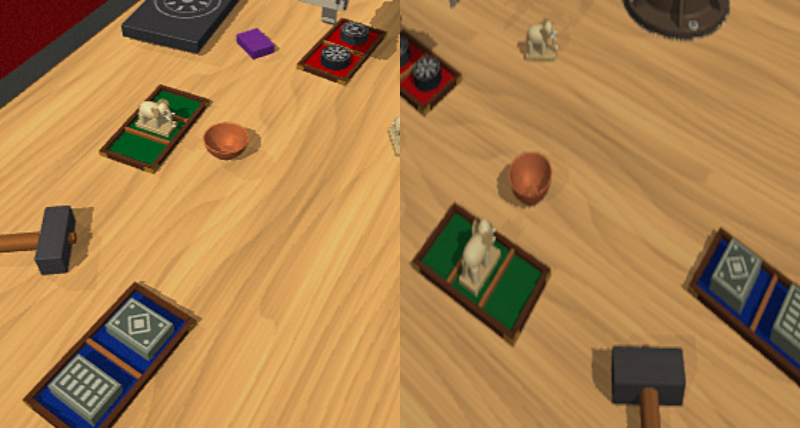

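All pieces are in their bays: plaques at left crop (140,325) and (85,388), elephant at (157,118), medallions at (333,55) and (355,32). The bowl and hammer have not moved.

Emit:
creep_tool --rows '{"steps": [[0,0,0,0,0.05],[0,0,0,0,0.05]]}'

```text
time_s: 33.78
tcp_pos: [0.4924, -0.264, 0.1663]
tcp_rot: [[0.998, 0.062, 0.0], [0.062, -0.998, 0.0], [0.0, -0.0, -1.0]]
force: [0.7, 0.4, 0.1]
gripper_width: 0.0498
finger_force: 0.0
```

```bash
python3 -c "
from plant import ctrl
print(ctrl.close_job())"
```

```text
the job is handed in; nothing more can be done
None
```

I put all five carvings in their own bays (medallions in red, plaques in blue, the far elephant in green), each lowered to contact before release, with the bowl and hammer left in place, and handed the job in at about 34 s of the 120 s; the hand-in returned no verdict.

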